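Set the jiko's draught for lighting

TASK

Set the jiko's draught for lighting: lift the wooden-handled damper plate out of the brick and slide it edgewise, all the way down, into the slot on top of the grey air box, and let go of it. Then press the red spring plunger on the air box down halfway (18 mm), so that its pointer is level with the green band on the gauge post, hold it there for at least two seconds, and finish with the robot still holding it down at the green band, as it springs back if released. Do not push the pot lid, the plastic tub or the tongs out of place.

Things in the scene. Friction and masses are not known exactly. Their poses are not given: they have to be found in the camera images.
- jiko: Fixed charcoal stove with a grey steel air box. Origin: on the slab under the air box's centre; z up. Air box 120 (x) x 280 (y) x 120 mm high; on its top the slot at y = -70, plunger at y = +50, gauge post at y = +115. Dark round stove, radius 118, 320 mm tall, at (x, y) = (20, 300), with a grill grate leaning on its +x side and the ash drawer on -x.
- slot (a point): Centre of the slot's mouth in the top face of the air box, 120 mm above the slab; axes as jiko. The slot is 88 mm long (y), 11 mm wide (x) and 60 mm deep, with a 4 mm chamfer round the mouth.
- plunger_top (a point): Centre of the flat top of the plunger's red cap (44 mm across, 12 mm thick), 170 mm above the slab when up; it moves straight down with the plunger. A red pointer, 3 mm thick, its upper face level with the cap's top, reaches from the cap towards the gauge post (+y of the jiko).
- green_band (a point): Centre of the green band, 9 mm high and 14 mm across, on the white gauge post (radius 5 mm, from the air box top to 185 mm above the slab); band 146 to 155 mm above the slab.
- plunger (a joint): Plunger travel in m: 0 when up, growing as it is pressed straight down, stop at 0.036. A spring returns it: 4 N to start plus 0.45 N per mm, so about 12 N at 0.018 and 20 N at the stop. At 0.018 the pointer is at the middle of the green band; its mid-height is within the band from 0.0135 to 0.0225.
- plate: Loose damper plate, 0.2 to 0.4 kg, upright in the brick. Origin: middle of the blade's lower edge; z up. Steel blade 6 thick (x), 80 wide (y), 85 mm high; on it a wooden grip 22 thick (x), 60 long (y), 30 mm high (z 85 to 115). Both faces alike: either way round fits. Lower edge 25 mm above the slab at the start, 60 mm when fully home in the slot (25 mm of blade then shows).
- stand: Fixed brick, 70 (x) x 130 (y) x 60 mm high, with a groove in its top along y: 88 mm long, 9 mm wide, 35 mm deep, in which the damper plate stands. Origin: centre of its underside.
- pot_lid: Bystander: round aluminium pot lid lying on the slab, 170 mm across, 48 mm high with its knob. Origin: centre of its underside. It should stay where it is (within 30 mm).
- tub: Bystander: empty clear plastic tub with its blue snap lid on and white clips, 128 (x) x 168 (y) x 78 mm. Origin: centre of its underside. It should stay where it is (within 30 mm).
- tongs: Bystander: steel spring tongs lying on the slab, 240 mm long (y), 50 mm wide, 14 mm high. Origin: middle of their underside. They should stay where they are (within 30 mm).

How it is judged:
On the way, in this order (a step that is already met when the one before it is completed fails the run):
1. the damper plate is fully down in the air box slot and let go (horizontal distance between plate and slot below 0.012 m and z of plate in the frame of slot below -0.054 m and angle between plate's own z axis and vertical below 0.12 rad and angle between the y axis of plate and the y axis of jiko, either way round below 0.15 rad and contact force between the fingers and plate below 0.2 N), for 0.2 s.
2. the fingers hold the plunger pressed at the green band, with the plate still in its slot (value of joint plunger between 0.0135 and 0.0225 m and contact force between the fingers and plunger above 5 N and horizontal distance between plate and slot below 0.012 m and z of plate in the frame of slot below -0.054 m and angle between plate's own z axis and vertical below 0.12 rad and angle between the y axis of plate and the y axis of jiko, either way round below 0.15 rad), for 1.5 s.
At the end, for the whole second after the job is handed in: Fingers hold the plunger (over 5 N) at 13.5 to 22.5 mm travel through the last second; the plate, let go, is within 6 mm of the slot bottom, 12 mm of its centre, upright within 0.12 rad, in line within 0.15 rad; pot lid, tub and tongs within 30 mm of their starts (all of step 2 and contact force between the fingers and plate below 0.2 N and distance of each of pot_lid, tub, tongs from where it was at the start of the episode below 0.03 m); the arm keeps its last pose, push and grip.
It fails at once if the pot lid is pushed out of place (distance of pot_lid from where it was at the start of the episode above 0.03 m).
It fails at once if the tub is pushed out of place (distance of tub from where it was at the start of the episode above 0.03 m).
It fails at once if the tongs is pushed out of place (distance of tongs from where it was at the start of the episode above 0.03 m).
It also fails if it takes over 56 s, if anything falls off the work surface, if the arm or the gripper's body presses on something with over 40 N, if the wrist force passes 120 N, or if a joint passes its speed limit or range.

ROBOT

A 6-joint arm with a two-finger parallel gripper is mounted at the origin on the work surface. World frame = base frame: x ahead of the robot, y to its left, z up, the work surface at z = 0. Lengths are in m, angles in rad, forces in N, time in s.
With the tool pointing down it reaches from about 0.375 to 0.975 m from the base axis. Payload 3.8 kg.
Tool frame: the origin (TCP) lies midway between the tips of the shut fingers; the grasp point (between the pads) lies 19 mm behind it; z points along the fingers, y is the line along which they close (so a half turn about z gives the same grasp; the last joint's range is limited). The gripper opens to 88 mm and grips with 3 to 60 N. Pads are 18 mm wide; open, the fingers measure 123 mm over their backs; the gripper's body (75 mm by 187 mm) begins 45 mm behind the grasp point.
Start: joints at [-1.323, 0.264, 1.604, -0, 1.274, -0.037], TCP at [0.19, -0.648, 0.239] pointing down, gripper open.
Joint ranges: [-2.63, 2.63], [-0.94, 2.18], [0.31, 2.57], [-1.31, 4.45], [0, 2.66], [-2.55, 2.55]. Speed limits (rad/s): [2.57, 2.57, 3.14, 3.14, 3.14, 3.14].

INTERFACE

Orientations are given as a rotation vector (axis times angle).
In Python, from cell import manip, inverse_kinematics, cams, order gives the robot as it stands. Calls block until the motion is done:
- manip.move_pose(position, orientation): joint-space move of the TCP to a pose.
- manip.move_linear(position, rate=0.15, rot=None): straight line of the TCP; rot=None keeps the orientation; rate is the mean speed in m/s.
- manip.set_joints(angles): joint-space move.
- manip.set_gripper(opening, force=None): finger opening in m; force is the grip in N (None keeps the last); returns when the fingers have stopped.
- manip.dwell(seconds).
- inverse_kinematics(position, orientation): joint angles nearest the present ones, or None.
- manip.state(): the state.
- cams.capture(name): name is "scene" or "top"; returns a dict with "image" (480x640x3 uint8, blue, green, red), "z_map" (480x640 float32, m along the optical axis (not along the pixel's ray), 0 where there is no reading), "intrinsics" (3x3 intrinsics, pixels), "position" and "orientation" of the camera in the world. Camera axes: x right, y down, z forward; pixel columns grow to the right and rows downward; lengths in m; the calibration is good to about 2 mm. A picture is of the moment at which its call begins.
A pose or a line that the arm cannot do raises manip.IKError and nothing moves.
- order.close_job(): hands the job in; it is judged then, once.
The state is a dict: "clock": time; "joint_pos": joint angles; "joint_velocities": joint speeds; "tau": joint torques, N m; "tool_pos": TCP position; "tcp_rot": TCP orientation; "contact_force": force on the tool from outside, world axes, zero at the start; "moment": the same for the moment, N m; "gripper_width": finger opening in m; "grasp_force": force on a finger pad.
Only numpy, scipy, OpenCV 4.12 (cv2) and the standard library are available. Lean on these libraries where they do the work, as an engineer would, in place of code of your own. Each camera call takes 0.05 s, during which the arm holds its last target. There are 200 camera calls.

## Working session

There is one attempt and no reset: what is moved stays moved. The work goes in short steps, each a Python script; the robot and the scene stay as the last script left them, time stands still between calls to the robot, and variables do not carry over. Pictures are saved under pics/ and viewed, at most 10 in all, crops included, and the job is handed in when it is done.

```bash
mkdir -p pics; ls
python3 - <<'E'
from cell import manip, cams
import cv2,numpy as np
for n in("scene","top"):
    c=cams.capture(n); cv2.imwrite(f"pics/{n}0.png",c["image"]); np.savez(f"{n}0.npz",**c)
    print(n,c["intrinsics"].tolist(),c["position"],c["orientation"],(c["z_map"]>0).mean())
s=manip.state(); print(s["tool_pos"],s["tcp_rot"],s["clock"])
E
```

```text
pics
scene [[448.5415079642081, 0.0, 321.7975987825728], [0.0, 448.5415079642081, 235.59538650239483], [0.0, 0.0, 1.0]] [ 1.02312982 -0.23603506  0.91516874] [-2.21574355 -1.43860076  0.41500634] 0.9959147135416667
top [[442.10839942575507, 0.0, 322.2541572841498], [0.0, 442.10839942575507, 245.7069392769669], [0.0, 0.0, 1.0]] [ 0.42267889 -0.05680049  0.95474144] [-2.10464479  2.15730113 -0.1749319 ] 0.995947265625
[ 0.18948223 -0.64719941  0.23753101] [-3.10783954e+00 -4.45570952e-01  3.66476094e-04] 0.1
```

View pics/scene0.png

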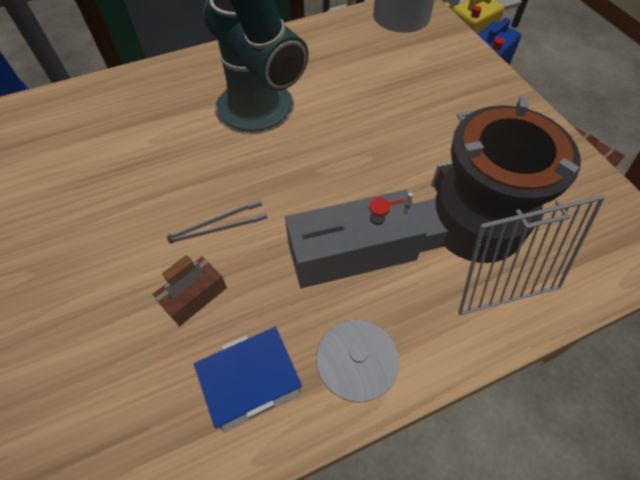

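View pics/top0.png

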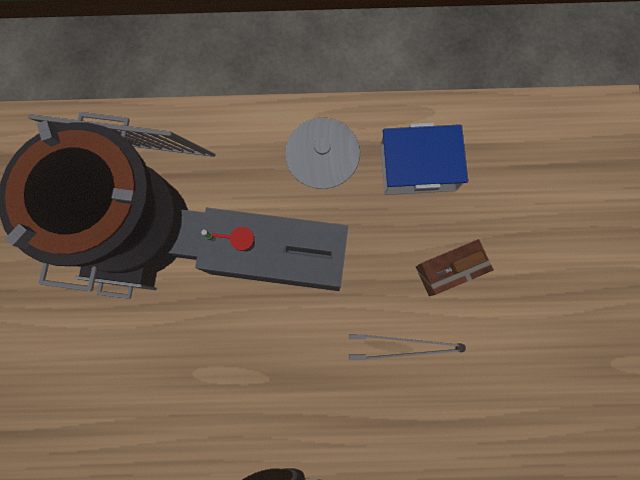

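The scene view shows the plate in its brick at (185,280), the air box at (355,235) and the red cap at (380,206). In the top view the slot is at (308,251), the cap at (242,239), the post at (207,234) and the brick with its grip at (455,267). The lid, tub and tongs are clear of these.

```bash
cat > h.py <<'E'
import numpy as np,cv2
from scipy.spatial.transform import Rotation as R
def world(c):
    K=c["intrinsics"];z=c["z_map"];v,u=np.mgrid[:480,:640]
    p=np.stack([(u-K[0,2])/K[0,0]*z,(v-K[1,2])/K[1,1]*z,z],-1)
    return p@R.from_rotvec(c["orientation"]).as_matrix().T+c["position"]
def ray(c,u,v,h):
    d=R.from_rotvec(c["orientation"]).as_matrix()@np.linalg.solve(c["intrinsics"],[u,v,1.])
    return c["position"]+d*(h-c["position"][2])/d[2]
def rect(xy):
    (cx,cy),(w,h),a=cv2.minAreaRect(xy.astype(np.float32).reshape(-1,1,2))
    if w<h: w,h,a=h,w,a+90
    return np.round([cx,cy,w,h,(a+90)%180-90],4)
E
python3 - <<'E'
from h import *
for n,rois in (("top",dict(box=(195,200,352,295),plate=(410,235,500,300),slot=(275,238,340,264))),("scene",dict(box=(280,180,430,290),plate=(145,245,235,330),slot=(295,220,350,242)))):
    c=dict(np.load(n+"0.npz"));W=world(c);im=c["image"].astype(int);hsv=cv2.cvtColor(c["image"],cv2.COLOR_BGR2HSV)
    def roi(k):
        m=np.zeros((480,640),bool);a,b,d,e=rois[k];m[b:e,a:d]=1;return m
    Z=W[...,2]
    m=roi("box")&(abs(Z-.12)<.006);print(n,"boxtop",rect(W[m][:,:2]),np.median(Z[m]))
    m=roi("slot")&(im.sum(2)<150)
    print("slot px",m.sum(),"sum range",im[roi("slot")].sum(1).min(),np.median(im[roi("slot")].sum(1)))
    if m.sum()>20:
        v,u=np.nonzero(m);print("slot",rect(np.array([ray(c,a,b,.12)[:2] for a,b in zip(u,v)])))
    m=roi("box")&(im[...,2]>130)&(im[...,1]<60);v,u=np.nonzero(m)
    P=np.array([ray(c,a,b,.17) for a,b in zip(u,v)]);
    k=cv2.morphologyEx(m.astype(np.uint8),cv2.MORPH_OPEN,np.ones((9,9)))>0;print("red z",np.median(Z[k]),"rect",rect(np.array([ray(c,a,b,.17)[:2] for b,a in zip(*np.nonzero(k))])))
    m=roi("plate")&(Z>.128)&(Z<.15);print("grip",rect(W[m][:,:2]),np.median(Z[m]),m.sum())
    m=roi("plate")&(abs(Z-.06)<.005);print("brick",rect(W[m][:,:2]),m.sum())
    g=(hsv[...,0]>45)&(hsv[...,0]<80)&(hsv[...,1]>100)&roi("box");print("green",[x.mean().round(1) for x in np.nonzero(g)[::-1]],W[g].mean(0))
E
```

```text
top boxtop [5.67200e-01 4.26000e-02 2.80900e-01 1.20700e-01 8.10823e+01] 0.11896268506419405
slot px 167 sum range 86 242.0
slot [ 5.56400e-01 -2.70000e-02  8.55000e-02  7.90000e-03  8.20045e+01]
red z 0.16896158939949457 rect [5.74200e-01 9.11000e-02 3.85000e-02 3.68000e-02 8.85524e+01]
grip [ 5.26200e-01 -3.27100e-01  6.09000e-02  2.18000e-02 -6.89705e+01] 0.13884887839945131 388
brick [  0.5263  -0.3276   0.1314   0.07   -68.924 ] 1711
green [np.float64(209.0), np.float64(237.1)] [0.58128633 0.15525132 0.14992289]
scene boxtop [5.68000e-01 4.18000e-02 2.81100e-01 1.23500e-01 8.09095e+01] 0.11912371593946469
slot px 27 sum range 143 272.0
slot [ 5.60200e-01 -2.78000e-02  7.83000e-02  3.40000e-03  8.15464e+01]
red z 0.16899783914988764 rect [  0.5763   0.0915   0.0364   0.0349 -27.3306]
grip [ 5.2840e-01 -3.2760e-01  6.0100e-02  2.3700e-02 -6.9764e+01] 0.1384094960458312 375
brick [  0.5279  -0.3277   0.13     0.0731 -68.8472] 1321
green [np.float64(nan), np.float64(nan)] [nan nan nan]<stdin>:17: RuntimeWarning: Mean of empty slice.
  ret = ret.dtype.type(ret / rcount)
  ret = um.true_divide(
```

```bash
cat >> h.py <<'E'
JY=81.0; J=np.array([.5676,.0422]); yh=np.array([np.cos(np.radians(JY)),np.sin(np.radians(JY))])
SLOT=J-.07*yh; PLG=J+.05*yh; PLATE=np.array([.5270,-.3274]); PY=-69.2
def rot(yaw): # plate-y direction (deg) -> tool rotation with closing line across it
    return (R.from_euler("z",yaw,degrees=True)*R.from_euler("x",180,degrees=True)).as_rotvec()
E
python3 - <<'E'
from h import *
from cell import manip,inverse_kinematics as ik
print(SLOT,PLG)
# tool x along plate y -> closing line along plate x
for k in(0,180):
    a=ik([*PLATE,.2],rot(PY+k)); b=ik([*SLOT,.25],rot(JY-180+k)); print(k,None if a is None else a.round(2),None if b is None else b.round(2))
E
```

```text
[ 0.55664959 -0.02693818] [0.57542172 0.09158442]
0 [-0.6   0.19  1.77 -0.    1.18  2.18] None
180 [-0.6   0.19  1.77  0.    1.18 -0.96] [-0.09  0.03  1.84 -0.    1.26  0.06]
```

Run:
```python
from h import *
from cell import manip,cams
p=rot(PY+180)
manip.set_gripper(.07)
manip.move_pose([*PLATE,.24],p)
manip.move_linear([*PLATE,.108],rate=.12)
s=manip.state();print(s["contact_force"],s["tool_pos"])
manip.set_gripper(0,force=35)
s=manip.state();print(s["gripper_width"],s["grasp_force"],s["contact_force"])
manip.move_linear([*PLATE,.29],rate=.12)
s=manip.state();print(s["gripper_width"],s["grasp_force"],s["contact_force"],s["clock"])
manip.move_pose([*SLOT,.26],rot(JY))
s=manip.state();print(s["tool_pos"],s["gripper_width"],s["contact_force"],s["clock"])
for n in("scene","top"):
    c=cams.capture(n); cv2.imwrite(f"pics/{n}1.png",c["image"]); np.savez(f"{n}1.npz",**c)
cv2.imwrite("pics/s1c.png",cv2.resize(cv2.imread("pics/scene1.png")[120:320,230:470],None,fx=3,fy=3))
```

```text
[-0.11962355  0.8725119  -0.13587584] [ 0.5277096  -0.32787445  0.10907852]
0.02183059579016713 34.98240170069039 [ 0.06371388  0.4681077  -0.74421384]
0.021741073750369776 34.98134979978204 [-0.24457724 -0.03578676 -3.03826032] 5.9583
[ 0.55678891 -0.02755343  0.2600115 ] 0.021786371576061177 [ 0.32187564 -0.14175222 -1.96083943] 7.1167
```

View pics/s1c.png

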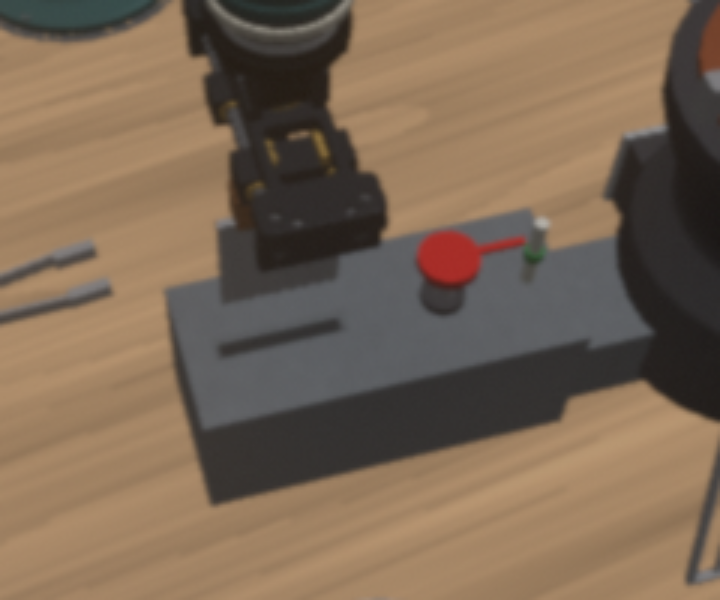

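The scene crop shows the held plate parallel to the slot. Its lower edge runs from (222,302) to (338,277) and the slot from (220,350) to (340,322). I'll check the edge by ray, then insert in steps while watching the force.

Run:
```python
from h import *
from cell import manip,cams
c=dict(np.load("scene1.npz"))
e=[ray(c,230+u/3,120+v/3,.176)[:2] for u,v in((222,302),(338,277))]
d=e[1]-e[0];print("edge mid",sum(e)/2,"len",np.hypot(*d),"ang",np.degrees(np.arctan2(d[1],d[0])))
e=[ray(c,230+u/3,120+v/3,.12)[:2] for u,v in((220,350),(340,322))];print("slot mid",sum(e)/2)
for z in(.215,.207,.200,.19,.18,.17,.16,.15,.146):
    manip.move_linear([*SLOT,z],rate=.05); s=manip.state()
    print(z,s["tool_pos"].round(4),s["contact_force"].round(1),round(s["clock"],1))
    if abs(s["contact_force"]).max()>25: break
```

```text
edge mid [ 0.55942312 -0.02681829] len 0.07990047704443587 ang 80.60963896609027
slot mid [ 0.56038346 -0.02708225]
0.215 [ 0.557  -0.0269  0.2155] [-0.4 -1.  -1.9] 8.3
0.207 [ 0.5562 -0.0269  0.2064] [-0.7 -0.3 -3.1] 8.6
0.2 [ 0.5562 -0.0269  0.1993] [-0.5  0.4 -2.3] 8.9
0.19 [ 0.5562 -0.0269  0.1893] [ 0.2 -0.7 -1.7] 9.2
0.18 [ 0.5562 -0.0269  0.1793] [ 0.2  0.1 -2.2] 9.6
0.17 [ 0.5562 -0.0269  0.1693] [ 0.5  0.5 -2. ] 9.9
0.16 [ 0.5562 -0.0269  0.1593] [-0.5 -0.8 -2.6] 10.3
0.15 [ 0.5561 -0.0269  0.1493] [-0.2 -0.7 -1.7] 10.6
0.146 [ 0.5564 -0.0269  0.1457] [ 0.2  0.  -2.2] 10.9
```

Run:
```python
from h import *
from cell import manip,cams
for z in(.1445,.143,.1415,.140):
    manip.move_linear([*SLOT,z],rate=.03); s=manip.state()
    print(z,s["tool_pos"].round(4),s["contact_force"].round(1))
    if s["contact_force"][2]>5: break
manip.set_gripper(.06); manip.dwell(.4)
manip.move_linear([*SLOT,.25],rate=.12)
s=manip.state();print(s["contact_force"],s["clock"],s["gripper_width"])
b=PLG-.12*yh*0
manip.set_gripper(0,force=30)
manip.move_pose([*PLG,.215],rot(JY))
for n in("scene","top"):
    c=cams.capture(n); cv2.imwrite(f"pics/{n}2.png",c["image"]); np.savez(f"{n}2.npz",**c)
W=world(c);Z=W[...,2];m=np.zeros((480,640),bool);m[225:280,265:350]=1
for n in("scene","top"):
    c=dict(np.load(n+"2.npz"));W=world(c);m=(np.hypot(*(W[...,:2]-SLOT).transpose(2,0,1))<.045)&(W[...,2]>.15)&(W[...,2]<.2)
    print(n,m.sum(),rect(W[m][:,:2]) if m.sum()>5 else "",np.median(W[m][:,2]) if m.sum() else "")
cv2.imwrite("pics/s2c.png",cv2.resize(cv2.imread("pics/scene2.png")[120:320,230:470],None,fx=3,fy=3))
```

```text
0.1445 [ 0.5566 -0.0269  0.1445] [-0.3 -0.2 -3. ]
0.143 [ 0.5566 -0.027   0.143 ] [ 0.2 -0.2 -2.7]
0.1415 [ 0.5569 -0.027   0.1429] [-3.3 -0.4  4.7]
0.14 [ 0.5573 -0.027   0.1429] [-4.8 -0.1 11.7]
[-0.51712964  0.68892409  0.36544943] 14.0417 0.06011098623642206
scene 446 [ 5.58700e-01 -2.76000e-02  6.08000e-02  2.40000e-02  8.40393e+01] 0.17252211434599501
top 458 [ 5.56400e-01 -2.71000e-02  6.01000e-02  2.27000e-02  8.03901e+01] 0.17356478970635963
```

View pics/s2c.png

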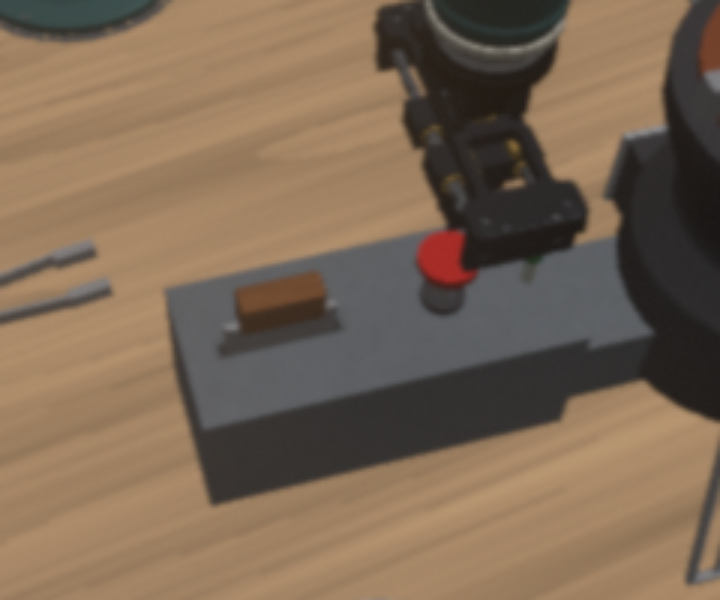

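The plate is home in the slot: its grip top reads 0.174 m against the expected 0.175, and it is centred and in line. The shut fingers are over the red cap at (448,258) in the crop. Next I'll press in steps.

Run:
```python
from h import *
from cell import manip,cams
f0=manip.state()["contact_force"][2]
for z in(.174,.168,.162,.157,.152):
    manip.move_linear([*PLG,z],rate=.05); manip.dwell(.15); s=manip.state()
    print(z,s["tool_pos"].round(4),(s["contact_force"]).round(1),f0.round(1),round(s["clock"],1))
c=cams.capture("scene");cv2.imwrite("pics/scene3.png",c["image"]);W=world(c);im=c["image"].astype(int)
cv2.imwrite("pics/s3c.png",cv2.resize(c["image"][170:230,350:430],None,fx=8,fy=8,interpolation=cv2.INTER_CUBIC))
c=cams.capture("top");W=world(c);im=c["image"].astype(int)
for n,c in(("top",c),("scene",cams.capture("scene"))):
    W=world(c);im=c["image"].astype(int)
    m=(im[...,2]>120)&(im[...,1]<60)&(np.hypot(*(W[...,:2]-PLG).transpose(2,0,1))<.06)
    print(n,m.sum(),np.percentile(W[m][:,2],[20,50,80]) if m.sum() else "")
```

```text
0.174 [0.5758 0.0917 0.1746] [ 0.8 -1.2 -0.4] 0.2 16.8
0.168 [0.5763 0.0917 0.1688] [2.1 0.  3.5] 0.2 17.2
0.162 [0.5763 0.0917 0.1631] [2.1 0.9 5.9] 0.2 17.6
0.157 [0.5763 0.0917 0.1585] [0.5 0.2 7.1] 0.2 18.0
0.152 [0.5763 0.0917 0.1539] [-1.4  0.1 10.7] 0.2 18.4
top 12 [0.15166859 0.15266942 0.15377185]
scene 70 [0.15189458 0.15292043 0.1542031 ]
```

View pics/s3c.png

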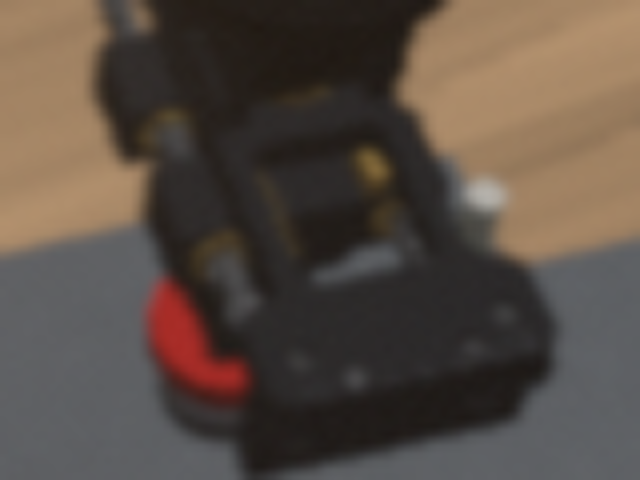

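The picture shows the cap pressed, with red visible at (190,350); the gripper hides the pointer. Tool height and depth put travel at about 16 mm, so I'll go 2 mm lower to centre it, hold and hand in.

Run:
```python
from h import *
from cell import manip,cams,order
manip.move_linear([*PLG,.1497],rate=.03); manip.dwell(2.6); s=manip.state()
print(s["tool_pos"].round(4),s["contact_force"].round(1),s["clock"])
c=cams.capture("scene");W=world(c);im=c["image"].astype(int)
m=(im[...,2]>120)&(im[...,1]<60)&(np.hypot(*(W[...,:2]-PLG).transpose(2,0,1))<.06)
zc=np.median(W[m][:,2]);print(zc)
if .1495<s["tool_pos"][2]<.1545 and 8.5<s["contact_force"][2]<14.5: print(order.close_job())
```

```text
[0.5763 0.0917 0.1518] [-2.7  0.9 11.4] 21.4083
0.15089793011604596
the job is handed in; nothing more can be done
None
```

The job is handed in: the damper plate is fully down in the air box slot and released, and the robot is still holding the plunger at about 18 mm (11.4 N measured) after a 2.6 s hold, though the gripper hid the pointer so the travel comes from tool height, depth and force.

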